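Fill the empty pockets of the capacitor rack

TASK

Find the two empty pockets of the wooden three-pocket rack and stand one of the two spare capacitors in each, upright and fully down on the pocket floor. The spares are the two loose cans of the same size as the one already in the rack; leave that one in its pocket.

Things in the scene. Friction and masses are not known exactly. Their poses are not given: they have to be found in the camera images.
- rack: open wooden rack fixed to the bench, 76 x 212 x 40 mm (its x, y, z), turned up to 23 degrees. Three square 60 mm pockets in a row along its y, centred at y = -68, 0, +68 mm, x = 0. Walls 8 mm thick, pocket floors 6 mm above its underside; a can in a pocket stands 38 mm above the rim. Any one pocket already holds a can. Origin: centre of its underside
- packed: upright capacitor can, black sleeve, aluminium top with two small brass terminals (3 mm high); 40 mm diameter, 72 mm tall, 80 to 160 g. Origin: centre of its underside, z up its axis. It already stands in one pocket of the rack, and stays there
- spare_a: upright capacitor can, black sleeve, aluminium top with two small brass terminals (3 mm high); 40 mm diameter, 72 mm tall, 80 to 160 g. Origin: centre of its underside, z up its axis. One of two identical spares standing on the bench to the right of the rack (-y side), among other things. A squat capacitor (64 mm diameter, 50 mm tall) and a slim one (24 mm diameter, 72 mm tall) near them are not wanted
- spare_b: upright capacitor can, black sleeve, aluminium top with two small brass terminals (3 mm high); 40 mm diameter, 72 mm tall, 80 to 160 g. Origin: centre of its underside, z up its axis. One of two identical spares standing on the bench to the right of the rack (-y side), among other things. A squat capacitor (64 mm diameter, 50 mm tall) and a slim one (24 mm diameter, 72 mm tall) near them are not wanted

How it is judged:
By the outcome, as a careful person would: the job done as asked, in the order asked, and still so for the second after the job is handed in, with the robot touching nothing.
It also fails if it takes over 54 s, if anything falls off the work surface, if the arm or the gripper's body presses on something with over 40 N, if the wrist force passes 120 N, or if a joint passes its speed limit or range.

ROBOT

A 6-joint arm with a two-finger parallel gripper is mounted at the origin on the work surface. World frame = base frame: x ahead of the robot, y to its left, z up, the work surface at z = 0. Lengths are in mm, angles in rad, forces in N, time in s.
With the tool pointing down it reaches from about 350 to 950 mm from the base axis. Payload 17.4 kg.
Tool frame: the origin (TCP) lies midway between the tips of the shut fingers; the grasp point (between the pads) lies 19 mm behind it; z points along the fingers, y is the direction in which the jaws open and shut (so a half turn about z gives the same grasp; the last joint's range is limited). The gripper opens to 93 mm and grips with 3 to 60 N. Pads are 15 mm wide; open, the fingers measure 128 mm over their backs; the gripper's body (75 mm by 188 mm) begins 65 mm behind the grasp point.
Start: joints at [-1.283, 0.116, 1.442, -0, 1.584, -0.038], TCP at [216.036, -639.5, 218.646] pointing down, gripper open.
Joint ranges: [-2.83, 2.83], [-0.83, 2.19], [0.07, 2.5], [-1.14, 4.28], [0.01, 3], [-2.97, 2.97]. Speed limits (rad/s): [1.89, 1.89, 2.22, 3.14, 3.14, 3.14].

INTERFACE

Orientations are given as a unit quaternion [w, x, y, z].
In Python, from rig import arm gives the robot as it stands.
- The arm moves only by the tool play_rows, never from a script. Its arguments are lists of equal length, an entry for each row: "slide": the shift along the tool's x, y, z in mm, a list of three; "yaw": the turn about the tool's z in rad; "fingers": the opening, from 0 (shut) to 1 (fully open). In form: {"slide": [[dx, dy, dz], ...], "yaw": [yaw, ...], "fingers": [fingers, ...]}. A call has 1 to 8 rows; each row is the pose to reach, as a shift and turn from the pose measured when the call began, along the tool's axes at that moment; what a row does not reach only later rows make up. A row lasts 1/12 s, in which the tool goes at most 41.7 mm and 7.16 degrees, less where a joint would pass 70% of its speed; a pose out of reach is approached as far as the arm can. A call with a gripper value outside its range is refused whole. The fingers move at their own pace and stop on an object; "force" is the grip in N (left out, the last holds). Time passes only in rows, so rows that repeat a pose let the fingers close. It gives the time, the measured TCP pose, the force and the opening at its end, in the units of the state.
- arm.state(): the state, without advancing time (a new reading comes with each control period).
- arm.read_camera(name): name is "scene" or "top"; returns the picture (480x640x3 uint8, red, green, blue); there is no depth.
- arm.camera_info(name): a dict with "fov_y" (degrees; the focal length in pixels is half the picture's height over the tangent of half this angle, whatever the lens; pixels are square), "cx", "cy" (the principal point, pixels), "world_from_camera" (4x4, takes a point from camera to world coordinates). Camera axes: x right, y down, z forward; pixel columns grow to the right and rows downward; lengths in mm; the calibration is good to about 2 mm. A picture is of the moment at which its call begins. camera_info takes no time and is no camera call.
- arm.job_done(): hands the job in, once; it reports no verdict.
The state is a dict: "time_s": time; "joint_positions": joint angles; "joint_velocities": joint speeds; "joint_efforts": joint torques, N m; "position": TCP position; "tool_rot": TCP orientation; "wrist_force": force on the tool from outside, world axes, zero at the start; "ft_torque": the same for the moment, N m; "finger_gap": finger opening in mm.
Only numpy, scipy, OpenCV 4.12 (cv2) and the standard library are available. Lean on these libraries where they do the work, as an engineer would, in place of code of your own. Each camera call takes 0.05 s, during which the arm holds its last target.

## Working session

There is one attempt and no reset: what is moved stays moved. The work goes in short steps, Python scripts to look and compute and a tool call to move; the robot and the scene stay as the last step left them, time stands still between calls to the robot, and variables do not carry over. Pictures are saved under pics/ and viewed, and the job is handed in when it is done.

Besides the shell and the picture viewer there is one more tool, called after ">>>" as name(argument=value, ...) on one line, values as JSON. play_rows: Moves the arm, as the interface text tells. Its arguments: {"type":"object","properties":{"slide":{"type":"array"},"yaw":{"type":"array"},"fingers":{"type":"array"},"force":{"type":"number"}},"required":["slide","yaw","fingers"]}

```bash
mkdir -p pics; python3 - <<'E'
from rig import arm
import cv2
for n in("scene","top"):
    im=arm.read_camera(n); cv2.imwrite(f"pics/{n}0.png",im[:,:,::-1]); i=arm.camera_info(n);print(n,i)
s=arm.state();print(s)
E
```

```text
scene {'fov_y': 47.29564029963573, 'cx': 313.12884469169796, 'cy': 240.48039006642068, 'world_from_camera': array([[-2.89845705e-01,  4.96662525e-01, -8.18117231e-01,
         1.33844136e+03],
       [ 9.56887124e-01,  1.67246665e-01, -2.37477545e-01,
         2.78630478e+02],
       [ 1.88811814e-02, -8.51677691e-01, -5.23725702e-01,
         5.92442662e+02],
       [ 0.00000000e+00,  0.00000000e+00,  0.00000000e+00,
         1.00000000e+00]])}
top {'fov_y': 44.31342060548519, 'cx': 326.60816212881383, 'cy': 236.3752038330867, 'world_from_camera': array([[-2.64927838e-02, -9.91215401e-01,  1.29576858e-01,
         4.11942911e+02],
       [-9.99643444e-01,  2.58367671e-02, -6.74145187e-03,
         2.66187514e+01],
       [ 3.33438382e-03, -1.29709256e-01, -9.91546464e-01,
         9.16269354e+02],
       [ 0.00000000e+00,  0.00000000e+00,  0.00000000e+00,
         1.00000000e+00]])}
{'time_s': 0.1, 'joint_positions': array([-1.28280799e+00,  1.16446549e-01,  1.44216638e+00, -2.90091705e-06,
        1.58401670e+00, -3.78217940e-02]), 'joint_velocities': array([-0.00037082, -0.00137902, -0.00187448, -0.00015581,  0.00086352,
       -0.00111613]), 'joint_efforts': array([ 1.35312130e-03, -7.22890091e+01, -6.23867369e+01,  7.81512167e-02,
        2.27985496e-02, -7.54545431e-05]), 'position': array([ 215.97821727, -639.32805529,  217.99318035]), 'tool_rot': array([-5.14256239e-04,  9.86760159e-01,  1.62185450e-01, -6.61241992e-05]), 'wrist_force': array([-0.41076342, -0.39372509,  0.04611218]), 'ft_torque': array([ 0.02632831, -0.00038821, -0.00628942]), 'finger_gap': 92.94705607752324}
```

View pics/scene0.png

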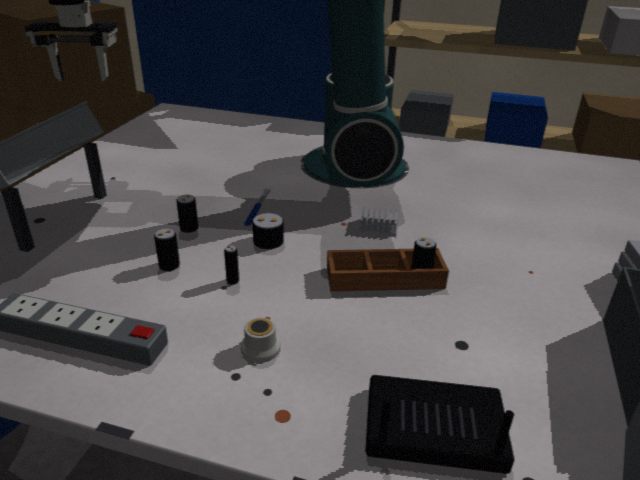

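View pics/top0.png

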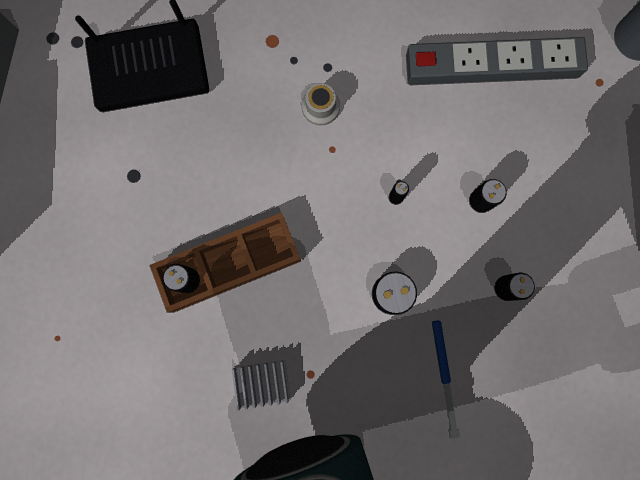

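```bash
cat > h.py <<'E'
import numpy as np,cv2
from rig import arm
def ray(n,u,v,z):
    i=arm.camera_info(n);f=240/np.tan(np.radians(i["fov_y"]/2));T=i["world_from_camera"]
    d=T[:3,:3]@np.array([(u-i["cx"])/f,(v-i["cy"])/f,1]);o=T[:3,3]
    return o+d*(z-o[2])/d[2]
def proj(n,p):
    i=arm.camera_info(n);f=240/np.tan(np.radians(i["fov_y"]/2));T=i["world_from_camera"]
    c=T[:3,:3].T@(np.array(p,float)-T[:3,3]);return np.array([f*c[0]/c[2]+i["cx"],f*c[1]/c[2]+i["cy"]])
E
python3 - <<'E'
from h import *
im=cv2.imread("pics/top0.png")
a=cv2.resize(im[150:320,440:560],None,fx=4,fy=4,interpolation=0)
a=cv2.convertScaleAbs(a,alpha=1.6)
b=cv2.resize(im[200:320,140:310],None,fx=4,fy=4,interpolation=0);b=cv2.convertScaleAbs(b,alpha=1.6)
cv2.imwrite("pics/ca.png",a[:600]);cv2.imwrite("pics/cb.png",b)
s=cv2.imread("pics/scene0.png");c=cv2.convertScaleAbs(cv2.resize(s[180:300,140:310],None,fx=4,fy=4,interpolation=0),alpha=1.6);cv2.imwrite("pics/cc.png",c)
for uv in[(491,193),(521,286),(177,278),(400,187),(394,292)]:print(uv,ray("top",*uv,72).round(0))
E
```

```text
(491, 193) [ 580. -221.   72.]
(521, 286) [ 443. -255.   72.]
(177, 278) [468. 236.  72.]
(400, 187) [592. -88.  72.]
(394, 292) [440. -73.  72.]
```

View pics/ca.png

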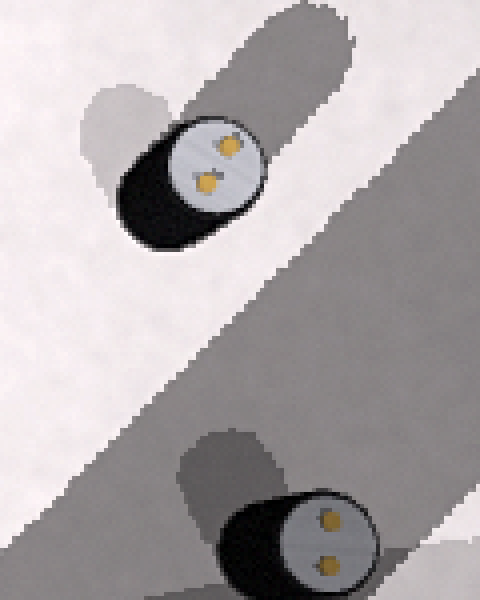

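View pics/cb.png

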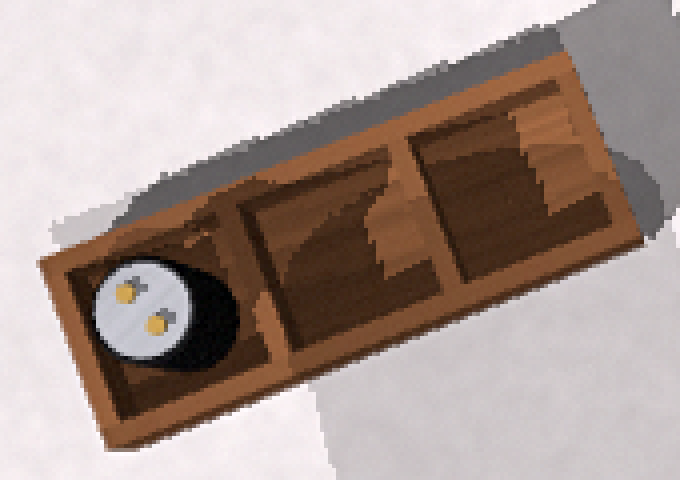

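View pics/cc.png

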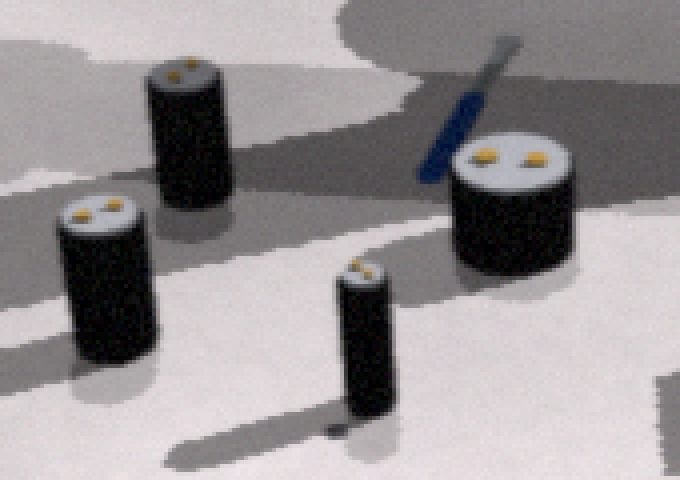

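```bash
python3 - <<'E'
from h import *
def pt(x,y,ox,oy): return (x/4+ox-.5,y/4+oy-.5)
for nm,p,q in [("A",pt(217.5,164.5,440,150),pt(101,216,140,180)),("B",pt(330,540,440,150),pt(184.5,74.5,140,180))]:
    print(nm,ray("top",*p,72).round(1),ray("scene",*q,72).round(1))
P=[ray("top",*pt(x,y,140,200),40)[:2] for x,y in[(40,262),(107,446),(642,238),(567,52)]]
print(np.round(P,1)); P=np.array(P)
print([np.linalg.norm(P[i]-P[(i+1)%4]).round(1) for i in range(4)])
c=P.mean(0); d=(P[0]+P[1]-P[2]-P[3]);d/=np.linalg.norm(d);e=(P[0]+P[3]-P[1]-P[2]);e/=np.linalg.norm(e)
print("c",c,"yaw",np.arctan2(-d[0],d[1]),np.arctan2(e[1],e[0]))
for k in(-68,0,68):print(k,(c+k*d).round(1))
print("packed",ray("top",*pt(142,310,140,200),78))
# rack corners in scene at z 40
yaw=np.arctan2(-d[0],d[1])
for a,b in((38,106),(-38,106),(-38,-106),(38,-106)):
    w=c+a*np.array([np.cos(yaw),np.sin(yaw)])+b*d
    print(proj("scene",[*w,40]).round(1))
s=cv2.imread("pics/scene0.png");cv2.imwrite("pics/cd.png",cv2.convertScaleAbs(cv2.resize(s[225:305,315:460],None,fx=5,fy=5,interpolation=0),alpha=1.6))
E
```

```text
A [ 583.3 -225.2   72. ] [ 588.9 -222.4   72. ]
B [ 445.6 -256.8   72. ] [ 450.1 -253.9   72. ]
[[490.4 285.3]
 [421.7 259.8]
 [493.5  61.2]
 [564.5  88. ]]
[np.float64(73.2), np.float64(211.2), np.float64(75.9), np.float64(210.8)]
c [492.52105746 173.61282046] yaw 0.35300782461222263 0.3582024518388298
-68 [516.  109.8]
0 [492.5 173.6]
68 [469.  237.4]
packed [468.92609839 237.7324454   78.        ]
[448.6 269.1]
[437.9 246.4]
[327.1 248.2]
[330.5 271.2]
```

View pics/cd.png

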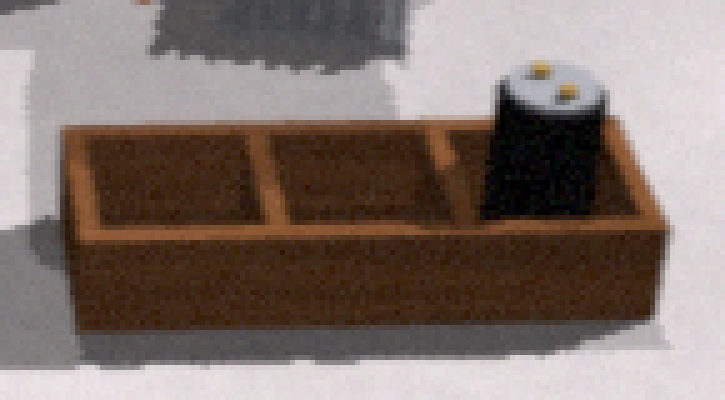

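```bash
cat >> h.py <<'E'
from scipy.spatial.transform import Rotation as R
def go(x,y,z,h=None):
    s=arm.state();q=s["tool_rot"];r=R.from_quat(np.r_[q[1:],q[0]]).as_matrix()
    d=r.T@(np.array([x,y,z])-s["position"]);c=np.arctan2(r[1,0],r[0,0])
    print("t",s["time_s"],"pos",s["position"].round(1),"h",c.round(3),"slide",d.round(1),"yaw",None if h is None else round((c-h+np.pi)%(2*np.pi)-np.pi,3),"gap",s["finger_gap"],"q",s["joint_positions"].round(2))
E
python3 -c "
from h import *
go(448,-255.5,160,1.05)"
```

```text
t 0.1 pos [ 216.  -639.3  218. ] h 0.326 slide [ 342.7 -289.3   58.3] yaw -0.724 gap 92.94705607752324 q [-1.28  0.12  1.44 -0.    1.58 -0.04]
```

>>> play_rows(slide=[[29, -24, 5], [58, -48, 10], [87, -72, 15], [116, -96, 20], [145, -120, 24], [174, -145, 29], [203, -170, 34], [230, -195, 40]], yaw=[-0.06, -0.12, -0.18, -0.24, -0.3, -0.36, -0.42, -0.48], fingers=[1, 1, 1, 1, 1, 1, 1, 1], force=25)

```text
time_s: 0.77
position: [372.1, -379.1, 177.9]
tool_rot: [-0.0, 0.919, 0.393, 0.0]
wrist_force: [1.2, -0.0, -0.0]
finger_gap: 93.2
```

```bash
python3 -c "
from h import *
go(448,-255.5,160,1.05)"
```

```text
t 0.7667 pos [ 372.1 -379.1  177.9] h 0.809 slide [141.9 -30.4  18. ] yaw -0.241 gap 93.21843151846862 q [-0.84 -0.19  1.8   0.    1.53 -0.08]
```

>>> play_rows(slide=[[28, -6, 4], [56, -12, 8], [84, -18, 12], [112, -24, 15], [142, -30, 18], [142, -30, 18], [142, -30, 18]], yaw=[-0.05, -0.1, -0.15, -0.2, -0.24, -0.24, -0.24], fingers=[1, 1, 1, 1, 1, 1, 1])

```text
time_s: 1.35
position: [448.8, -254.6, 159.7]
tool_rot: [-0.001, 0.865, 0.502, -0.0]
wrist_force: [-0.6, -0.2, 0.4]
finger_gap: 92.7
```

```bash
python3 -c "
from h import *
go(448,-255.5,41,1.05)
a=cv2.convertScaleAbs(arm.read_camera('scene')[100:300,100:330,::-1],alpha=1.6);cv2.imwrite('pics/s1.png',cv2.resize(a,None,fx=3,fy=3))
a=cv2.convertScaleAbs(arm.read_camera('top')[150:350,400:600,::-1],alpha=1.6);cv2.imwrite('pics/t1.png',cv2.resize(a,None,fx=3,fy=3))"
```

```text
t 1.35 pos [ 448.8 -254.6  159.7] h 1.051 slide [-1.200e+00 -1.000e-01  1.187e+02] yaw 0.001 gap 92.65644214613626 q [-0.57 -0.21  1.85  0.    1.5  -0.05]
```

View pics/s1.png

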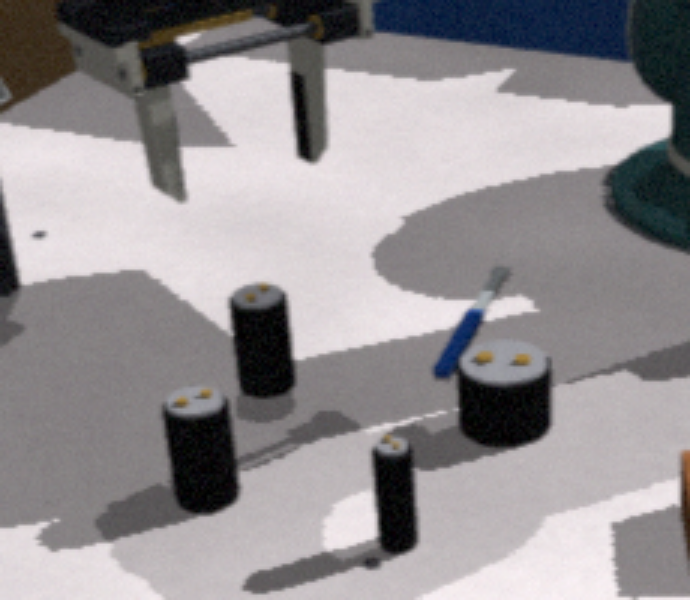

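View pics/t1.png

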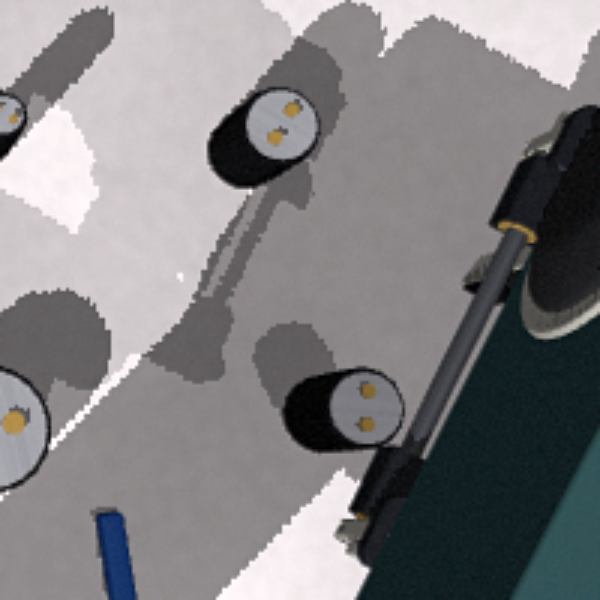

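```bash
python3 -c "
from h import *
print(ray('scene',160,165,160),ray('scene',204.5,152.5,160),(ray('scene',159,165,160)+ray('scene',204,152.5,160))/2)
print(proj('scene',[448.8,-254.6,159.7]),proj('top',[448.8,-254.6,159.7]),proj('top',[448.8,-254.6,260]))"
```

```text
[ 492.34429133 -275.79872192  160.        ] [ 408.38806612 -223.77582091  160.        ] [ 450.8460802  -251.15281633  160.        ]
[181.03470707 158.10942297] [542.7973521 278.6872016] [575.80283594 273.42452137]
```

>>> play_rows(slide=[[-1, 0, 30], [-1, 0, 60], [-1, 0, 85], [-1, 0, 105], [-1, 0, 119], [-1, 0, 119]], yaw=[0, 0, 0, 0, 0, 0], fingers=[1, 1, 1, 1, 1, 1])

```text
time_s: 1.95
position: [445.7, -257.0, 37.9]
tool_rot: [-0.002, 0.866, 0.5, -0.001]
wrist_force: [-0.4, -0.4, -0.9]
finger_gap: 93.0
```

```bash
python3 -c "
from h import *
go(448,-255.5,41,1.05);print(arm.state()['wrist_force'])
a=cv2.convertScaleAbs(arm.read_camera('scene')[100:300,100:330,::-1],alpha=1.6);cv2.imwrite('pics/s2.png',cv2.resize(a,None,fx=3,fy=3))"
```

```text
t 1.95 pos [ 445.7 -257.    37.9] h 1.046 slide [ 2.4  1.2 -3.1] yaw -0.004 gap 93.0445665519435 q [-0.57 -0.12  1.98  0.    1.29 -0.05]
[-0.4116818  -0.38093154 -0.9107346 ]
```

View pics/s2.png

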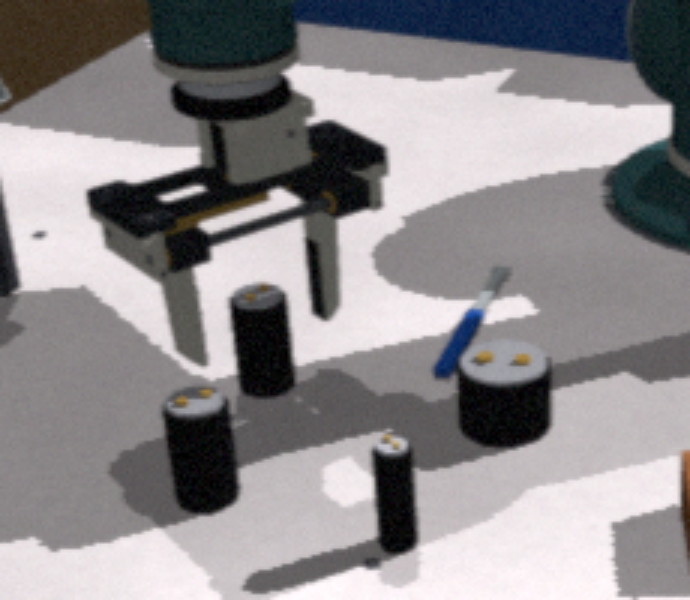

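>>> play_rows(slide=[[2, 1, -3], [2, 1, -4], [2, 1, -4], [2, 1, -4], [2, 1, -4], [2, 1, -4], [2, 1, -4], [2, 1, -4]], yaw=[0, 0, 0, 0, 0, 0, 0, 0], fingers=[0.9, 0.6, 0.3, 0.3, 0.3, 0.3, 0.3, 0.3], force=25)

```text
time_s: 2.67
position: [448.4, -256.0, 43.9]
tool_rot: [-0.002, 0.866, 0.5, -0.001]
wrist_force: [-0.0, -0.8, -0.3]
finger_gap: 44.4
```

>>> play_rows(slide=[[0, 0, 0], [0, 0, 0], [0, 0, 0], [0, 0, 0], [0, 0, 0], [0, 0, 0]], yaw=[0, 0, 0, 0, 0, 0], fingers=[0.3, 0.3, 0.3, 0.3, 0.3, 0.3])

```text
time_s: 3.17
position: [448.4, -256.0, 43.9]
tool_rot: [-0.002, 0.866, 0.5, -0.001]
wrist_force: [0.2, -0.2, 0.2]
finger_gap: 39.8
```

```bash
python3 -c "
from h import *
go(495,175,180,1.926);print(arm.state()['wrist_force'])"
```

```text
t 3.1667 pos [ 448.4 -256.    43.9] h 1.047 slide [ 396.5 -175.8 -135.3] yaw -0.879 gap 39.78646922317447 q [-0.57 -0.13  1.97  0.    1.3  -0.04]
[ 0.2118049  -0.23959354  0.21992257]
```

>>> play_rows(slide=[[0, 0, -10], [0, 0, -30], [0, 0, -55], [0, 0, -85], [0, 0, -110], [0, 0, -130], [0, 0, -136], [0, 0, -136]], yaw=[0, 0, 0, 0, 0, 0, 0, 0], fingers=[0.1, 0.1, 0.1, 0.1, 0.1, 0.1, 0.1, 0.1], force=30)

```text
time_s: 3.83
position: [449.2, -256.6, 181.8]
tool_rot: [-0.0, 0.866, 0.5, 0.0]
wrist_force: [1.0, 0.1, -1.7]
finger_gap: 39.9
```

```bash
python3 -c "
from h import *
go(495,175,180,1.926);print(arm.state()['wrist_force'])"
```

```text
t 3.8333 pos [ 449.2 -256.6  181.8] h 1.047 slide [ 396.6 -176.4    2. ] yaw -0.879 gap 39.88027745950166 q [-0.57 -0.22  1.82  0.    1.54 -0.04]
[ 1.02035012  0.06053442 -1.65782392]
```

>>> play_rows(slide=[[15, -6, 1], [40, -18, 1], [70, -31, 1], [100, -44, 2], [130, -57, 2], [160, -71, 2], [190, -84, 2], [215, -95, 2]], yaw=[-0.04, -0.1, -0.16, -0.22, -0.28, -0.34, -0.4, -0.46], fingers=[0.1, 0.1, 0.1, 0.1, 0.1, 0.1, 0.1, 0.1])

```text
time_s: 4.5
position: [473.9, -20.9, 178.3]
tool_rot: [-0.001, 0.728, 0.685, -0.0]
wrist_force: [0.2, -0.8, -1.3]
finger_gap: 39.3
```

```bash
python3 -c "
from h import *
go(495,175,180,1.926);print(arm.state()['wrist_force'])"
```

```text
t 4.5 pos [473.9 -20.9 178.3] h 1.51 slide [196.8   9.1  -1.6] yaw -0.416 gap 39.3002963045242 q [-0.1  -0.32  1.91  0.    1.55 -0.04]
[ 0.15246296 -0.81905242 -1.34949625]
```

>>> play_rows(slide=[[30, 1, 0], [60, 3, 0], [90, 4, -1], [120, 6, -1], [150, 7, -1], [178, 8, -2], [197, 9, -2], [197, 9, -2]], yaw=[-0.06, -0.12, -0.18, -0.24, -0.3, -0.36, -0.41, -0.416], fingers=[0.1, 0.1, 0.1, 0.1, 0.1, 0.1, 0.1, 0.1])

```text
time_s: 5.17
position: [494.3, 177.9, 178.4]
tool_rot: [-0.002, 0.569, 0.823, -0.001]
wrist_force: [0.2, -0.9, -1.2]
finger_gap: 39.8
```

>>> play_rows(slide=[[0, 0, 0]], yaw=[0], fingers=[0.1])

```text
time_s: 5.25
position: [493.9, 178.2, 177.0]
tool_rot: [-0.003, 0.568, 0.823, -0.002]
wrist_force: [-0.5, -0.2, -1.0]
finger_gap: 39.6
```

```bash
python3 -c "
from h import *
go(495,175,100,1.926);print(arm.state()['wrist_force'])
a=cv2.convertScaleAbs(arm.read_camera('scene')[130:310,300:500,::-1],alpha=1.6);cv2.imwrite('pics/s3.png',cv2.resize(a,None,fx=3,fy=3))"
```

```text
t 5.25 pos [493.9 178.2 177. ] h 1.933 slide [-3.6  0.4 77. ] yaw 0.007 gap 39.64731336262008 q [ 0.3  -0.2   1.81  0.    1.53 -0.07]
[-0.51033918 -0.19481769 -1.00941032]
```

View pics/s3.png

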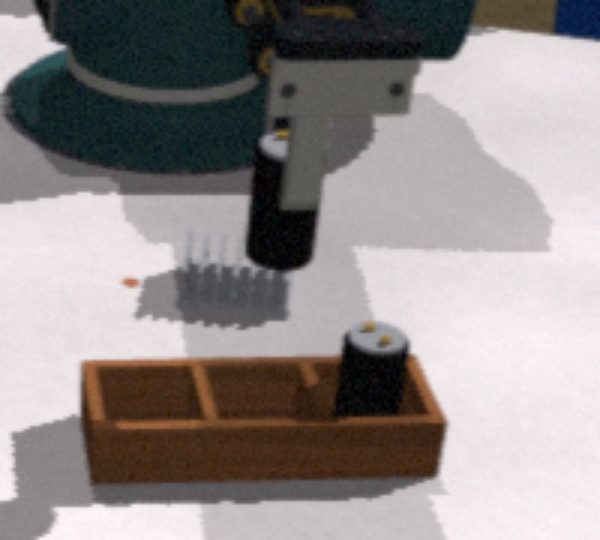

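```bash
python3 -c "
from h import *
print(ray('scene',393.5,213,133))
for z in(133,177):print((proj('scene',[493.9,178.2,z])-[300,130])*3)
h=1.933
print(ray('scene',(302+.5)/3+300,209/3+130,177))
a=arm.read_camera('top')[200:330,130:320,::-1];cv2.imwrite('pics/t3.png',cv2.resize(cv2.convertScaleAbs(a,alpha=1.6),None,fx=4,fy=4))"
```

```text
[487.75255927 177.23558756 133.        ]
[280.34872383 254.07847802]
[287.76937497 186.07921089]
[519.44474313 190.6764559  177.        ]
```

View pics/t3.png

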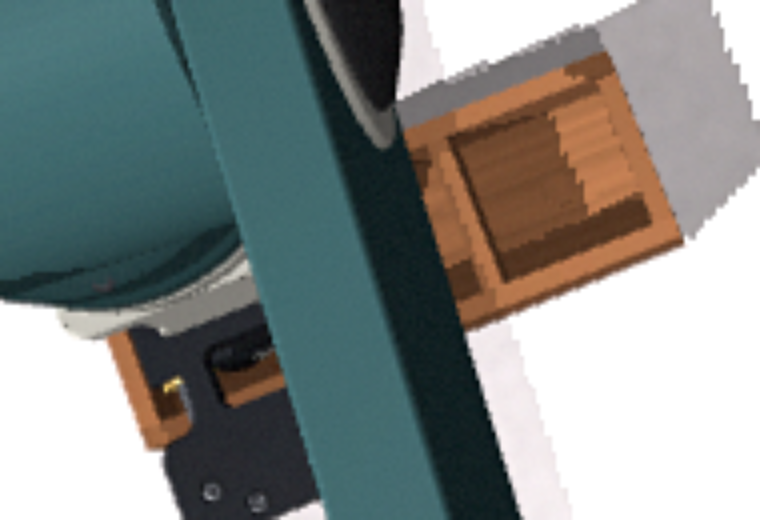

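>>> play_rows(slide=[[-2, 1, 20], [-3, 1, 45], [-3, 1, 65], [-3, 1, 78], [-3, 1, 82], [-3, 1, 82], [-3, 1, 82]], yaw=[0, 0, 0, 0, 0, 0, 0], fingers=[0.1, 0.1, 0.1, 0.1, 0.1, 0.1, 0.1])

```text
time_s: 5.93
position: [495.7, 174.9, 96.0]
tool_rot: [-0.002, 0.569, 0.822, -0.001]
wrist_force: [0.2, -0.4, -1.4]
finger_gap: 39.9
```

```bash
python3 -c "
from h import *
go(495,175,92,1.926);print(arm.state()['wrist_force'])
a=cv2.convertScaleAbs(arm.read_camera('scene')[180:300,310:460,::-1],alpha=1.6);cv2.imwrite('pics/s4.png',cv2.resize(a,None,fx=5,fy=5))"
```

```text
t 5.9333 pos [495.7 174.9  96. ] h 1.93 slide [ 0.3 -0.6  4. ] yaw 0.004 gap 39.901833507149064 q [ 0.29 -0.15  1.9   0.    1.39 -0.07]
[ 0.2209257 -0.4434813 -1.4153406]
```

View pics/s4.png

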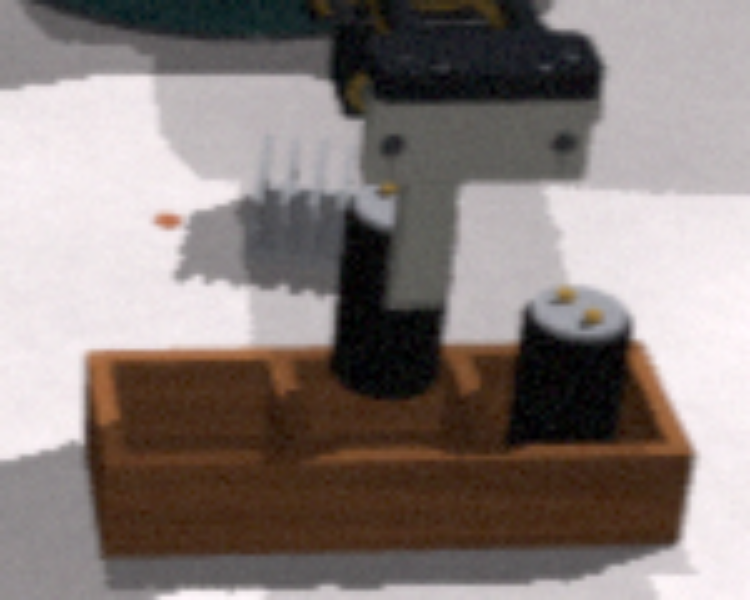

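```bash
python3 -c "
from h import *
p=lambda x,y:(x/5+310-.5,y/5+180-.5)
can=ray('scene',*p(385,370),52)[:2]
C=np.array([ray('scene',*p(*c),40)[:2] for c in[(88,354),(641,350),(692,455),(98,460)]])
print(C,C.mean(0),can)
e=np.array([np.cos(.355),np.sin(.355)]);d=can-C.mean(0);print('rack x,y err',d@e,d@[-e[1],e[0]])
for i in range(4):print(np.linalg.norm(C[i]-C[i-1]))
"
```

```text
[[500.69549098  63.10260307]
 [431.43833455 260.77446675]
 [496.50700743 285.44029667]
 [566.44614442  85.13352718]] [498.77174435 173.61272342] [494.86141778 173.41324927]
rack x,y err -3.735839262914379 1.1721556006721894
69.34342106299704
209.45338242649814
69.58689069034419
212.16570124543986
```

>>> play_rows(slide=[[-1, 2, 6], [-1, 2, 14], [-1, 2, 22], [-1, 2, 30], [-1, 2, 36], [-1, 2, 39], [-1, 2, 39], [-1, 2, 39]], yaw=[0, 0, 0, 0, 0, 0, 0, 0], fingers=[0.1, 0.1, 0.1, 0.1, 0.1, 0.1, 0.1, 0.1])

```text
time_s: 6.65
position: [497.9, 174.9, 57.2]
tool_rot: [-0.002, 0.569, 0.822, -0.001]
wrist_force: [-0.1, 0.8, -0.4]
finger_gap: 39.7
```

```bash
python3 -c "
from h import *
go(495,175,50,1.926);print(arm.state()['wrist_force'])
a=cv2.convertScaleAbs(arm.read_camera('scene')[180:300,310:460,::-1],alpha=1.6);cv2.imwrite('pics/s5.png',cv2.resize(a,None,fx=5,fy=5))"
```

```text
t 6.65 pos [497.9 174.9  57.2] h 1.931 slide [ 1.1 -2.7  7.2] yaw 0.005 gap 39.69014494894565 q [ 0.29 -0.11  1.94  0.    1.32 -0.07]
[-0.12132097  0.83896671 -0.42808028]
```

View pics/s5.png

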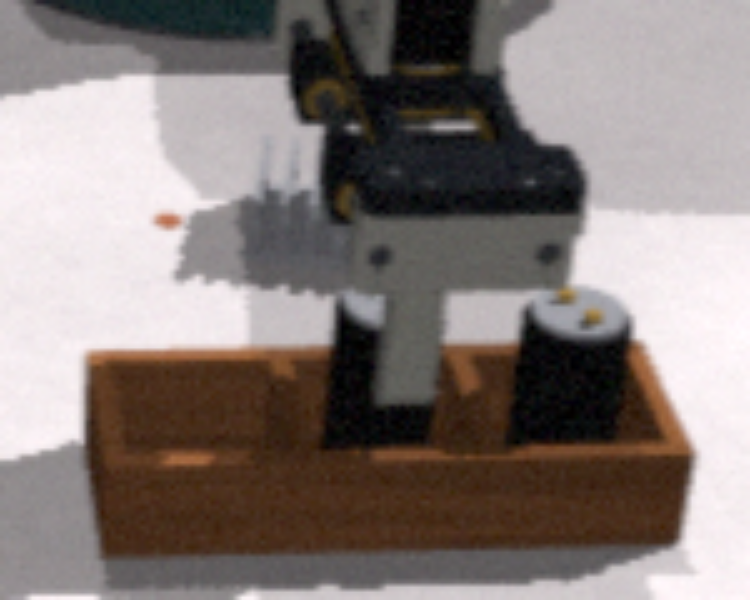

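>>> play_rows(slide=[[0, 0, 1.5], [0, 0, 3], [0, 0, 4], [0, 0, 5], [0, 0, 5.5], [0, 0, 5.5]], yaw=[0, 0, 0, 0, 0, 0], fingers=[0.1, 0.1, 0.1, 0.1, 0.1, 0.1])

```text
time_s: 7.2
position: [498.0, 174.9, 51.9]
tool_rot: [-0.002, 0.569, 0.822, -0.001]
wrist_force: [-0.3, -0.0, -1.4]
finger_gap: 39.2
```

>>> play_rows(slide=[[0, 0, 0.5], [0, 0, 1], [0, 0, 1.5], [0, 0, 2]], yaw=[0, 0, 0, 0], fingers=[0.1, 0.1, 0.1, 0.1])

```text
time_s: 7.53
position: [498.0, 174.9, 49.9]
tool_rot: [-0.002, 0.569, 0.822, -0.001]
wrist_force: [0.0, 0.1, -1.2]
finger_gap: 39.5
```

>>> play_rows(slide=[[0, 0, 0.5], [0, 0, 1], [0, 0, 1], [0, 0, 1]], yaw=[0, 0, 0, 0], fingers=[0.1, 0.1, 0.1, 0.1])

```text
time_s: 7.87
position: [498.1, 174.9, 49.7]
tool_rot: [-0.002, 0.569, 0.822, -0.001]
wrist_force: [-5.3, -1.1, 9.2]
finger_gap: 39.4
```

>>> play_rows(slide=[[0, 0, 0], [0, 0, -0.5], [0, 0, -0.5], [0, 0, -0.5], [0, 0, -0.5], [0, 0, -0.5], [0, 0, -0.5], [0, 0, -0.5]], yaw=[0, 0, 0, 0, 0, 0, 0, 0], fingers=[0.45, 0.5, 0.55, 0.6, 0.65, 0.7, 0.75, 0.75])

```text
time_s: 8.53
position: [498.1, 174.9, 50.2]
tool_rot: [-0.002, 0.569, 0.822, -0.001]
wrist_force: [-0.7, 0.8, 0.5]
finger_gap: 69.1
```

>>> play_rows(slide=[[0, 0, -8], [0, 0, -25], [0, 0, -50], [0, 0, -80], [0, 0, -110], [0, 0, -130], [0, 0, -130]], yaw=[0, 0, 0, 0, 0, 0, 0], fingers=[0.8, 0.8, 0.8, 0.8, 0.8, 1, 1])

```text
time_s: 9.12
position: [500.0, 175.2, 185.7]
tool_rot: [-0.0, 0.569, 0.822, 0.002]
wrist_force: [-0.1, 0.6, 1.0]
finger_gap: 83.5
```

```bash
python3 -c "
from h import *
go(585,-225,180,1.19);print(arm.state()['wrist_force'])
a=cv2.convertScaleAbs(arm.read_camera('scene')[180:300,310:460,::-1],alpha=1.6);cv2.imwrite('pics/s6.png',cv2.resize(a,None,fx=5,fy=5))"
```

```text
t 9.1167 pos [500.  175.2 185.7] h 1.931 slide [-404.5  -61.4    4.8] yaw 0.741 gap 83.50251317102611 q [ 0.29 -0.19  1.8   0.    1.54 -0.07]
[-0.13793608  0.62442115  0.95709407]
```

View pics/s6.png

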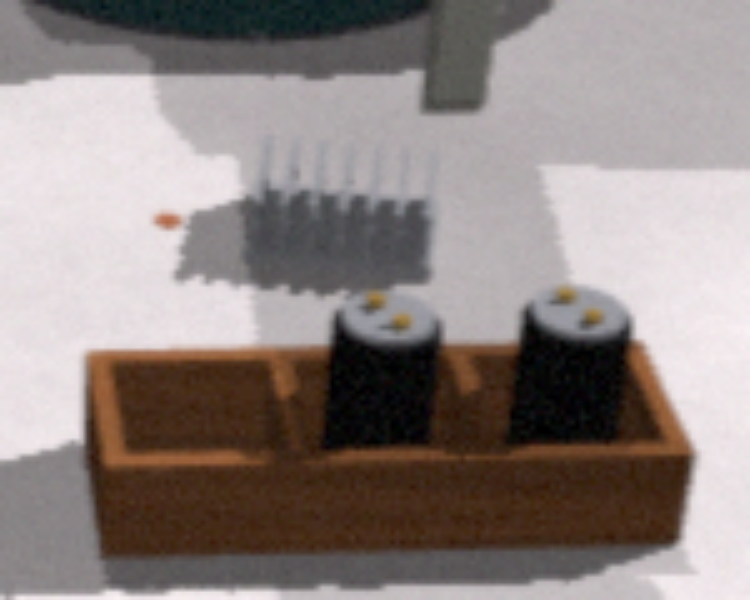

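>>> play_rows(slide=[[-20, -3, 0], [-50, -8, 0], [-85, -13, 1], [-120, -18, 1], [-155, -23, 2], [-190, -29, 2], [-225, -34, 3], [-260, -39, 3]], yaw=[0.04, 0.1, 0.16, 0.22, 0.28, 0.35, 0.42, 0.48], fingers=[1, 1, 1, 1, 1, 1, 1, 1])

```text
time_s: 9.83
position: [554.2, -83.7, 178.6]
tool_rot: [-0.001, 0.749, 0.662, 0.0]
wrist_force: [1.2, 0.5, 1.0]
finger_gap: 92.8
```

```bash
python3 -c "
from h import *
go(585,-225,150,1.19)"
```

```text
t 9.8333 pos [554.2 -83.7 178.6] h 1.447 slide [-136.4   48.1   28.3] yaw 0.257 gap 92.78514562438272 q [-0.2  -0.12  1.74  0.    1.52 -0.07]
```

>>> play_rows(slide=[[-30, 10, 3], [-60, 21, 8], [-90, 32, 15], [-115, 41, 22], [-132, 47, 27], [-136, 48, 28], [-136, 48, 28], [-136, 48, 28]], yaw=[0.06, 0.12, 0.18, 0.23, 0.25, 0.257, 0.257, 0.257], fingers=[1, 1, 1, 1, 1, 1, 1, 1])

```text
time_s: 10.5
position: [584.8, -223.8, 150.2]
tool_rot: [-0.002, 0.828, 0.561, -0.0]
wrist_force: [-0.5, -0.3, 0.4]
finger_gap: 92.9
```

```bash
python3 -c "
from h import *
go(585,-225,42,1.19)
a=arm.read_camera('scene')[100:300,100:330,::-1];cv2.imwrite('pics/s7.png',cv2.resize(cv2.convertScaleAbs(a,alpha=1.6),None,fx=3,fy=3))"
```

```text
t 10.5 pos [ 584.8 -223.8  150.2] h 1.191 slide [ -1.3   0.9 108.2] yaw 0.001 gap 92.89633148522219 q [-0.41  0.04  1.63  0.    1.47 -0.03]
```

View pics/s7.png

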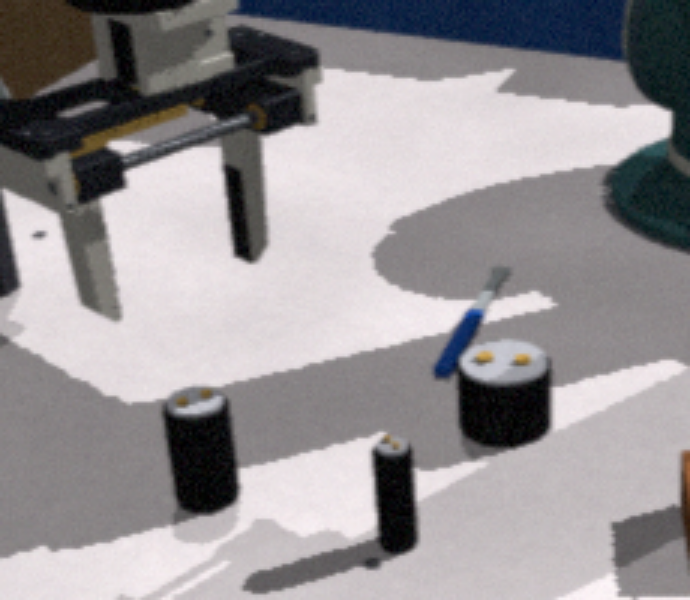

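>>> play_rows(slide=[[-1, 1, 20], [-1, 1, 45], [-1, 1, 70], [-1, 1, 90], [-1, 1, 101], [-1, 1, 106], [-1, 1, 107], [-1, 1, 107]], yaw=[0, 0, 0, 0, 0, 0, 0, 0], fingers=[1, 1, 1, 1, 1, 1, 1, 1])

```text
time_s: 11.22
position: [585.8, -224.3, 44.7]
tool_rot: [-0.001, 0.828, 0.561, 0.0]
wrist_force: [0.5, 0.5, 0.3]
finger_gap: 93.1
```

```bash
python3 -c "
from h import *
go(585,-225,43.5,1.19);print(arm.state()['wrist_force'])
a=arm.read_camera('scene')[100:300,100:330,::-1];cv2.imwrite('pics/s8.png',cv2.resize(cv2.convertScaleAbs(a,alpha=1.6),None,fx=3,fy=3))"
```

```text
t 11.2167 pos [ 585.8 -224.3   44.7] h 1.192 slide [-0.9 -0.5  1.1] yaw 0.002 gap 93.05664331255338 q [-0.41  0.11  1.73  0.    1.3  -0.03]
[0.52765479 0.46237532 0.32667643]
```

View pics/s8.png

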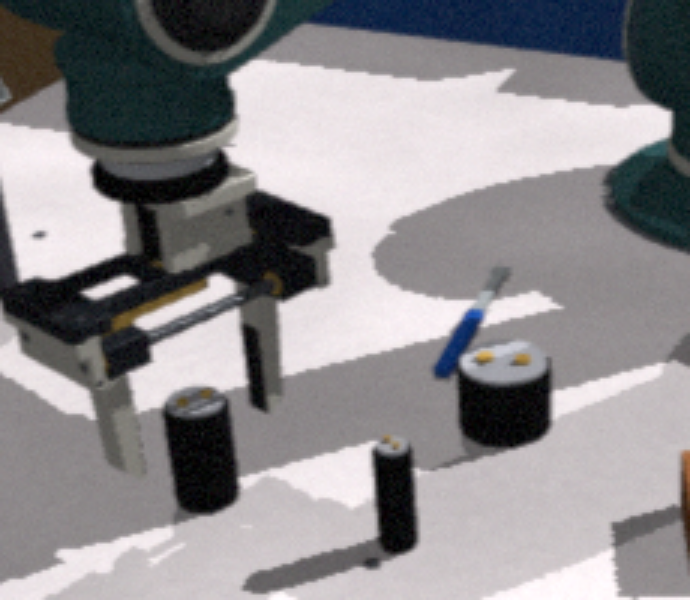

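>>> play_rows(slide=[[0, 0, 1], [0, 0, 1], [0, 0, 1], [0, 0, 1], [0, 0, 1], [0, 0, 1], [0, 0, 1], [0, 0, 1]], yaw=[0, 0, 0, 0, 0, 0, 0, 0], fingers=[0.9, 0.6, 0.3, 0.3, 0.3, 0.3, 0.3, 0.3], force=25)

```text
time_s: 11.93
position: [585.9, -224.5, 44.0]
tool_rot: [-0.001, 0.828, 0.561, 0.0]
wrist_force: [0.2, -0.0, -0.1]
finger_gap: 44.4
```

>>> play_rows(slide=[[0, 0, 0], [0, 0, 0], [0, 0, 0], [0, 0, 0], [0, 0, 0], [0, 0, 0]], yaw=[0, 0, 0, 0, 0, 0], fingers=[0.1, 0.1, 0.1, 0.1, 0.1, 0.1], force=30)

```text
time_s: 12.43
position: [585.9, -224.5, 43.9]
tool_rot: [-0.001, 0.828, 0.561, 0.0]
wrist_force: [0.8, -0.2, -1.1]
finger_gap: 39.3
```

>>> play_rows(slide=[[0, 0, -10], [0, 0, -30], [0, 0, -55], [0, 0, -85], [0, 0, -110], [0, 0, -130], [0, 0, -136], [0, 0, -136]], yaw=[0, 0, 0, 0, 0, 0, 0, 0], fingers=[0.1, 0.1, 0.1, 0.1, 0.1, 0.1, 0.1, 0.1])

```text
time_s: 13.1
position: [586.4, -225.0, 182.0]
tool_rot: [0.0, 0.828, 0.561, 0.001]
wrist_force: [0.4, 0.5, -1.0]
finger_gap: 39.9
```

```bash
python3 -c "
from h import *
go(519.5,111,180,1.926);print(arm.state()['wrist_force'])"
```

```text
t 13.1 pos [ 586.4 -225.   182. ] h 1.192 slide [ 287.4 -186.5    2.1] yaw -0.734 gap 39.90346823831884 q [-0.41  0.03  1.6   0.    1.52 -0.03]
[ 0.38458165  0.48948603 -1.04811952]
```

>>> play_rows(slide=[[12, -8, 0], [35, -23, 1], [60, -39, 1], [86, -56, 1], [112, -73, 1], [138, -90, 2], [164, -107, 2], [185, -120, 2]], yaw=[-0.03, -0.09, -0.15, -0.21, -0.27, -0.34, -0.41, -0.47], fingers=[0.1, 0.1, 0.1, 0.1, 0.1, 0.1, 0.1, 0.1])

```text
time_s: 13.77
position: [541.7, -6.2, 178.2]
tool_rot: [-0.0, 0.672, 0.74, 0.001]
wrist_force: [0.3, -0.3, -1.6]
finger_gap: 39.6
```

```bash
python3 -c "
from h import *
go(519.5,111,150,1.926);print(arm.state()['wrist_force'])"
```

```text
t 13.7667 pos [541.7  -6.2 178.2] h 1.668 slide [118.8 -10.8  28.4] yaw -0.258 gap 39.578674680668485 q [-0.06 -0.16  1.78  0.    1.52 -0.16]
[ 0.29716784 -0.34736128 -1.61862188]
```

>>> play_rows(slide=[[25, -2, 3], [50, -4, 8], [75, -7, 15], [96, -9, 22], [112, -10, 27], [119, -11, 28], [119, -11, 28], [119, -11, 28]], yaw=[-0.05, -0.1, -0.15, -0.2, -0.24, -0.258, -0.258, -0.258], fingers=[0.1, 0.1, 0.1, 0.1, 0.1, 0.1, 0.1, 0.1])

```text
time_s: 14.43
position: [519.0, 111.1, 149.8]
tool_rot: [-0.0, 0.571, 0.821, 0.0]
wrist_force: [-0.3, -0.5, -0.3]
finger_gap: 39.4
```

```bash
python3 -c "
from h import *
go(519.5,111,97,1.926);print(arm.state()['wrist_force'])"
```

```text
t 14.4333 pos [519.  111.1 149.8] h 1.926 slide [-0.3  0.5 52.8] yaw -0.0 gap 39.406434180368954 q [ 0.16 -0.17  1.84  0.    1.48 -0.19]
[-0.31006541 -0.46581125 -0.27585447]
```

>>> play_rows(slide=[[0, 0, 12], [0, 0, 28], [0, 0, 42], [0, 0, 50], [0, 0, 53], [0, 0, 53]], yaw=[0, 0, 0, 0, 0, 0], fingers=[0.1, 0.1, 0.1, 0.1, 0.1, 0.1])

```text
time_s: 14.93
position: [518.7, 110.8, 95.9]
tool_rot: [-0.001, 0.571, 0.821, -0.0]
wrist_force: [0.1, -0.4, -0.8]
finger_gap: 39.2
```

```bash
python3 -c "
from h import *
go(519.5,111,97,1.926);print(arm.state()['wrist_force'])
a=cv2.convertScaleAbs(arm.read_camera('scene')[180:300,310:460,::-1],alpha=1.6);cv2.imwrite('pics/s9.png',cv2.resize(a,None,fx=5,fy=5))"
```

```text
t 14.9333 pos [518.7 110.8  95.9] h 1.925 slide [-0.1  0.9 -1.1] yaw -0.001 gap 39.214201282838054 q [ 0.16 -0.14  1.9   0.    1.39 -0.19]
[ 0.1468134  -0.41797359 -0.77657121]
```

View pics/s9.png

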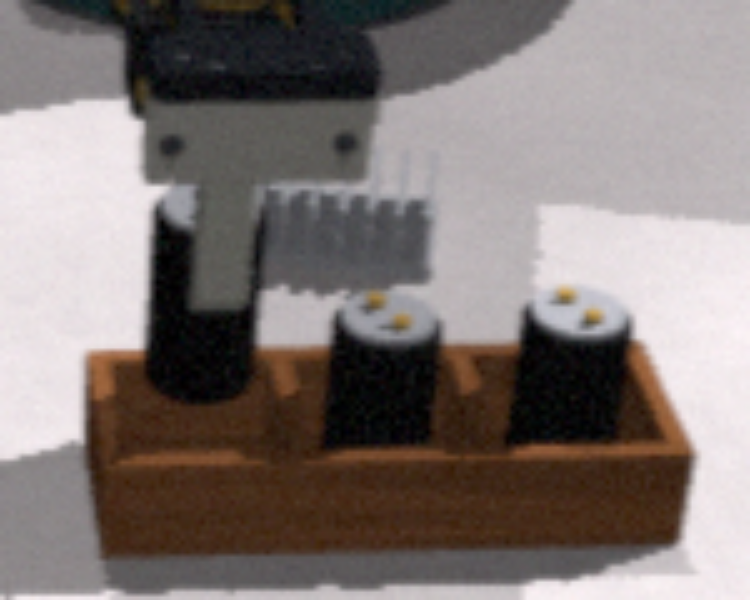

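```bash
python3 -c "
from h import *
p=lambda x,y:(x/5+310-.5,y/5+180-.5)
can=ray('scene',*p(198.5,375),52)[:2]
e=np.array([np.cos(.355),np.sin(.355)]);d=can-[498.77,173.6];print('rack x,y err',d@e,d@[-e[1],e[0]]+68)
"
```

```text
rack x,y err -2.575124868125812 0.7011487247504391
```

>>> play_rows(slide=[[-0.5, 2, 6], [-0.5, 2, 14], [-0.5, 2, 22], [-0.5, 2, 30], [-0.5, 2, 37], [-0.5, 2, 42], [-0.5, 2, 43], [-0.5, 2, 43]], yaw=[0, 0, 0, 0, 0, 0, 0, 0], fingers=[0.1, 0.1, 0.1, 0.1, 0.1, 0.1, 0.1, 0.1])

```text
time_s: 15.65
position: [520.9, 111.1, 53.4]
tool_rot: [-0.001, 0.571, 0.821, -0.0]
wrist_force: [0.5, 0.1, -1.6]
finger_gap: 39.2
```

>>> play_rows(slide=[[0, 0, 0.5], [0, 0, 1], [0, 0, 1.5], [0, 0, 2]], yaw=[0, 0, 0, 0], fingers=[0.1, 0.1, 0.1, 0.1])

```text
time_s: 15.98
position: [521.0, 111.2, 51.6]
tool_rot: [-0.001, 0.571, 0.821, 0.0]
wrist_force: [-0.1, 0.2, -0.8]
finger_gap: 39.5
```

>>> play_rows(slide=[[0, 0, 0.5], [0, 0, 1], [0, 0, 1.5], [0, 0, 2], [0, 0, 2]], yaw=[0, 0, 0, 0, 0], fingers=[0.1, 0.1, 0.1, 0.1, 0.1])

```text
time_s: 16.4
position: [521.0, 111.2, 49.9]
tool_rot: [-0.001, 0.571, 0.821, 0.0]
wrist_force: [-1.2, 0.5, 2.2]
finger_gap: 39.2
```

Contact at the floor height, the same as for the first can. Next: release and rise.

>>> play_rows(slide=[[0, 0, 0], [0, 0, 0], [0, 0, 0], [0, 0, 0], [0, 0, 0], [0, 0, 0], [0, 0, 0], [0, 0, 0]], yaw=[0, 0, 0, 0, 0, 0, 0, 0], fingers=[0.45, 0.5, 0.55, 0.6, 0.65, 0.7, 0.75, 0.75])

```text
time_s: 17.07
position: [521.0, 111.1, 49.8]
tool_rot: [-0.001, 0.571, 0.821, 0.0]
wrist_force: [0.3, 0.0, -0.2]
finger_gap: 69.3
```

>>> play_rows(slide=[[0, 0, -8], [0, 0, -25], [0, 0, -50], [0, 0, -80], [0, 0, -110], [0, 0, -140], [0, 0, -160], [0, 0, -160]], yaw=[0, 0, 0, 0, 0, 0, 0, 0], fingers=[0.8, 0.8, 0.8, 0.8, 0.8, 1, 1, 1])

```text
time_s: 17.73
position: [522.4, 111.3, 215.4]
tool_rot: [0.002, 0.571, 0.821, 0.002]
wrist_force: [0.6, -0.2, 1.0]
finger_gap: 89.5
```

>>> play_rows(slide=[[-30, 0, 0], [-60, 0, 0], [-95, 0, 0], [-130, 0, 0], [-165, 0, 0], [-190, 0, 0], [-200, 0, 0], [-200, 0, 0]], yaw=[0, 0, 0, 0, 0, 0, 0, 0], fingers=[1, 1, 1, 1, 1, 1, 1, 1])

```text
time_s: 18.4
position: [592.0, -77.9, 215.1]
tool_rot: [0.001, 0.572, 0.82, 0.002]
wrist_force: [0.3, 1.0, -0.1]
finger_gap: 93.1
```

```bash
python3 -c "
from h import *
s=arm.state();print(s['position'],s['time_s'])
a=cv2.convertScaleAbs(arm.read_camera('scene')[180:300,310:460,::-1],alpha=1.6);a=cv2.resize(a,None,fx=4,fy=4)
b=cv2.convertScaleAbs(arm.read_camera('top')[200:320,140:310,::-1],alpha=1.6);cv2.imwrite('pics/t10.png',cv2.resize(b,None,fx=4,fy=4));cv2.imwrite('pics/s10.png',a)"
```

```text
[591.95567382 -77.93401304 215.05282287] 18.4
```

View pics/s10.png

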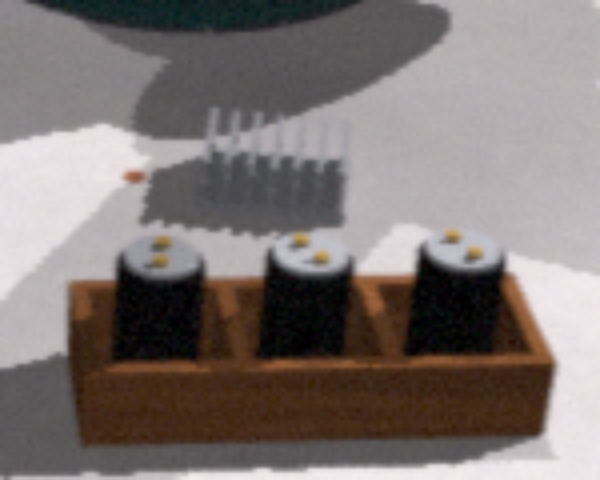

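View pics/t10.png

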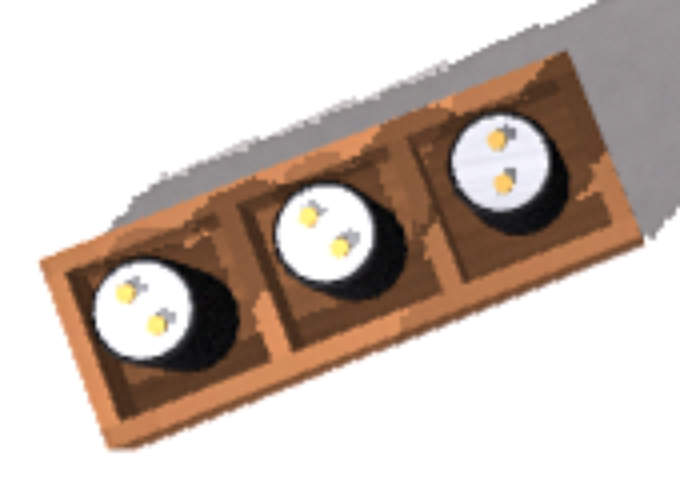

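```bash
python3 -c "
from rig import arm
print(arm.job_done())"
```

```text
the job is handed in; nothing more can be done
None
```

Both spares now stand in the two empty pockets, one in the middle pocket and one in the -y pocket. The can that was already in the +y pocket was left untouched. I handed the job in at about 18.5 s.

- **Seating:** both cans met the pocket floor with the tool at 49.7 to 49.9 mm. That matches the 49.9 mm expected from the grasp height plus the 6 mm floor. The last pictures from both cameras show all three cans upright, with the new tops level with the original's.
- **Forces:** the highest wrist-force reading was about 11 N, as the first can touched the floor. The arm was clear of everything when I handed in.
- **Disagreement:** the two cameras differed by about 5 mm in x and 3 mm in y. I aimed between them and corrected each can by about 2 mm just above the rim, well inside the 10 mm clearance.

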